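# Lock the sliding jaw on a resin casting with a quarter-turn T-stud

### The arm

A 7-joint arm with a two-finger parallel gripper is mounted at the origin on a cart in front of the work surface, level with it; the furniture and walls round the work are solid. World frame = base frame: x ahead of the robot, y to its left, z up, the work surface at z = 0. Lengths are in m, angles in rad, forces in N, time in s.
With the tool pointing down it reaches from about 0.425 to 0.975 m from the base axis. Payload 16.7 kg.
Tool frame: the origin (TCP) lies on the centre line of the jaws, within the pads' length; the fingertips stand env.nose_length ahead of it and the grasp point (between the pads) lies 2 mm behind it (env.nose_length is the distance from the TCP to the fingertips, in m); z points along the fingers, x is the direction in which the jaws open and shut, and the axes are right-handed (so a half turn about z gives the same grasp; the last joint's range is limited). The gripper opens to 85 mm and grips with 20 to 120 N. Pads are 22 mm wide; open, the fingers measure 114 mm over their backs; the gripper's body (76 mm by 85 mm) begins 54 mm behind the grasp point. The pads swing forward as they close: fully open they stand 13 mm farther back than shut.
Start: joints at [1.099, 0.426, 0.074, 1.606, -0.034, 1.111, -0.067], TCP at [0.213, -0.64, 0.248] pointing down, gripper open.
Joint ranges: [-2.85, 2.85], [-0.5, 2.14], [-1.23, 1.37], [0.21, 2.46], [-1.02, 4.16], [0.16, 2.05], [-2.73, 2.73]. Speed limits (rad/s): [1.89, 1.89, 2.39, 2.39, 3.01, 3.01, 3.01].

### API

Orientations are given as a 3x3 rotation matrix whose columns are the frame's x, y, z axes.
In Python, from station import status, optics, env gives the robot as it stands. The module is installed in compiled form; this text tells all that it offers.
- The arm moves only by the shell command python3 -m pendant 'ROWS' [FORCE]. ROWS is JSON, a list that holds one entry, the list of rows, each a list of 7 numbers: the shift along the tool's x, y, z in m, then the turn, a rotation vector about the tool's x, y, z in rad, then the finger opening in m, from 0 to 0.0854. In form: [[[x, y, z, wx, wy, wz, hand], ...]]. A call has 1 to 20 rows; each row is the pose to reach, as a shift and turn from the pose measured when the call began, along the tool's axes at that moment; what a row does not reach only later rows make up. A row lasts 1/10 s, in which the tool goes at most 50 mm and 8.59 degrees, less where a joint would pass 70% of its speed; a pose out of reach is approached as far as the arm can. A call with a gripper value outside its range is refused whole. The fingers move at their own pace and stop on an object; FORCE is the grip in N (left out, the last holds). Time passes only in rows, so rows that repeat a pose let the fingers close. It gives the time, the measured TCP pose, the force and the opening at its end, in the units of the state.
- status.get_state(): the state, without advancing time (a new reading comes with each control period).
- optics.camera(name): name is "scene" or "top"; returns the picture (420x560x3 uint8, red, green, blue); there is no depth.
- optics.camera_info(name): a dict with "fx", "fy", "cx", "cy" (pixels), "R" (3x3) and "t" (3): a world point X has camera coordinates R X + t. Camera axes: x right, y down, z forward; pixel columns grow to the right and rows downward; lengths in m; the calibration is good to about 2 mm. A picture is of the moment at which its call begins. camera_info takes no time and is no camera call.
- env.hand_in(): hands the job in, once; it reports no verdict.
The state is a dict: "time_s": time; "joint_positions": joint angles; "joint_velocities": joint speeds; "joint_torque": joint torques, N m; "ee_pos": TCP position; "tcp_rot": TCP orientation; "contact_force": force on the tool from outside, world axes, zero at the start; "torque": the same for the moment, N m; "gripper_width": finger opening in m.
Only numpy, scipy, OpenCV 4.12 (cv2) and the standard library are available. Lean on these libraries where they do the work, as an engineer would, in place of code of your own. Each camera call takes 0.05 s, during which the arm holds its last target.

### The job

Clamp the resin casting in the T-slot fixture so that it can be sanded: take the loose orange-handled T-stud from its wooden stand, drop its head into the free end of the T-slot in front of the jaw, and slide it along into the open notch of the jaw's foot, pushing the jaw on until the casting is nipped firmly against the fence. Then press the stud down against its spring and turn it a quarter turn, either way, so that its head locks under the lips of the slot, and let go. The casting is brittle: close the jaw on it gently, and leave the things lying around where they are.

Things in the scene. Friction and masses are not known exactly. Their poses are not given: they have to be found in the camera images.
- plate: Aluminium T-slot plate, 110 (x) x 350 (y) x 26 (z) mm, fixed; origin at the centre of its underside. One T-slot runs along y down its middle, open at both ends: mouth 17 mm wide between lips 6 mm thick (z 20 to 26 mm), top edges chamfered 2 mm; below them a chamber 32 mm wide, z 8 to 20 mm. The fence stands at its -y end, then the casting, then the jaw.
- slot_entry (a point): Where to drop the stud in: the middle of the slot's mouth, level with the plate's top, 55 mm from its +y end; axes as the plate's. The jaw's foot starts at least 45 mm to -y of it.
- fence: Aluminium fence fixed at the plate's -y end, already locked by an identical stud, its bar crosswise to the slot. Origin on the plate's top at that stud's axis, axes as the plate's. Its upright, 84 mm wide, 32 mm high, has a rubber face 35 mm to +y of the origin.
- jaw (a joint): How far the jaw has slid towards the fence (along the plate's -y), in m: 0 (wide open) to 0.075. It slides with about 3 N of friction and stays where it is left.
- jaw_notch (a point): On the jaw, level with the plate's top: where the stud's axis stands when home in the notch; axes as the plate's. Foot 46 mm wide, 6 mm thick; notch 13 mm wide, open to +y; foot tips 26 mm to +y, notch end 5 mm to -y of this point; the mouth flares to 25 mm over its last 6 mm. Upright 84 mm wide, 32 mm high from 20 mm to -y, its rubber face 35 mm to -y.
- stud: Loose T-stud, 78 mm tall, 150 g, upright; origin at the centre of its head's underside, z up the shank. Steel head 14 (x) x 28 (y) x 7 (z) mm, shank 10 mm thick. With its y along the slot the head passes the mouth (1.5 mm spare each side) but not the jaw's notch, so it must enter beside the jaw. While it slides in, keep the head's underside 15 to 19 mm above the plate's underside.
- stud_grip (a point): In the stud's orange grip bar, on the axis, 66 mm above the head's underside; axes as the stud's. The bar, 14 (x) x 36 (y) mm, from 47 to 78 mm above the head's underside, lies the same way as the head.
- stud_collar (a joint): Push of the stud's sprung collar up its shank, 0 to 0.009 m: 4 N to start, 2.5 N more per mm. Collar 30 mm across, 5 mm thick, coned rim; at 0 its flat underside is 10 mm above the head's top. With it on the jaw's foot, 2 mm of spring brings the head level with the lips' underside: press 13 to 17 N to turn it (it meets the slot's floor at 21 N). Let go, 9 N hold it up against the lips.
- stand: Beech block 84 (x) x 60 (y) x 30 mm, fixed, with two slots 16 x 30 mm, 22 mm deep, long sides along y, at x = -20 and +20 mm; origin at the centre of its underside. The stud stands in one with its collar on the block's top and its y along the block's y; the other is empty.
- cast: Loose irregular lump of cast resin, about 65 (x) x 100 (y) x 29 mm, about 0.1 kg, faceted, not square; origin at the centre of its underside. It lies loose between fence and jaw at any angle and may shift or turn as the jaw closes, so where it will be tight can only be felt. Nip it with a few newtons; more than 18 N from the jaw breaks it.
- wood_block: Bystander: planed wood block, 62 x 110 x 19 mm, lying flat; origin at the centre of its underside.

How it is judged:
On the way, in this order (a step that is already met when the one before it is completed fails the run):
1. the stud's head is down in the slot's mouth, upright and lying along the slot, clear of the jaw's notch (x of stud in the frame of plate between -0.003 and 0.003 m and z of stud in the frame of plate below 0.022 m and y of stud in the frame of plate below 0.18 m and y of stud in the frame of jaw_notch above 0.02 m and angle between the y axis of stud and the y axis of plate, either way round below 0.3 rad and angle between stud's own z axis and vertical below 0.15 rad), for 0.1 s.
2. the stud's shank is home in the jaw's notch and the jaw and the fence both bear on the casting (y of stud in the frame of jaw_notch between -0.004 and 0.004 m and z of stud in the frame of plate below 0.022 m and contact force between each of jaw, fence and cast above 0.3 N), for 0.1 s.
At the end, for the whole second after the job is handed in: Stud upright (0.1 rad), home in the notch (4 mm), turned 1.2 rad or more off the slot, head up under the lips (origin 11 to 15 mm above the plate's underside), collar pressing the foot with over 4 N; jaw and fence both bear on the casting (over 0.3 N each), which lies flat (0.1 rad); at rest (angle between the y axis of stud and the y axis of plate, either way round above 1.2 rad and z of stud in the frame of plate between 0.011 and 0.015 m and x of stud in the frame of plate between -0.004 and 0.004 m and y of stud in the frame of jaw_notch between -0.004 and 0.004 m and angle between each of stud, cast's own z axis and vertical below 0.1 rad and contact force between stud and jaw above 4 N and contact force between each of jaw, fence and cast above 0.3 N and linear speed of each of stud, cast below 0.02 m/s); the robot touches nothing.
It fails at once if the jaw squeezes the casting with more than 18 N (contact force between jaw and cast above 18 N).
It fails at once if the casting is tipped or pushed up (more than 0.25 rad) (angle between cast's own z axis and vertical above 0.25 rad).
It fails at once if the wood block beside the fixture is moved by more than 20 mm (distance of wood_block from where it was at the start of the episode above 0.02 m).
It also fails if it takes over 70 s, if anything falls off the work surface, if the arm or the gripper's body presses on something with over 40 N, if the wrist force passes 120 N, or if a joint passes its speed limit or range.

## Working session

There is one attempt and no reset: what is moved stays moved. The work goes in short steps, Python scripts to look and compute and a shell command to move; the robot and the scene stay as the last step left them, time stands still between calls to the robot, and variables do not carry over. Pictures are saved under pics/ and viewed, and the job is handed in when it is done.

```bash
mkdir -p pics
python3 - <<'E'
from station import status, optics, env
import cv2, numpy as np
s=status.get_state(); print({k:np.round(v,3).tolist() for k,v in s.items()}); print(env.nose_length)
for n in("scene","top"):
    im=optics.camera(n); cv2.imwrite(f"pics/{n}0.png",im[:,:,::-1]); c=optics.camera_info(n); print(n,{k:np.round(v,4).tolist() for k,v in c.items()})
E
```

```text
{'time_s': 0.0, 'joint_positions': [1.1, 0.427, 0.074, 1.607, -0.034, 1.111, -0.067], 'joint_velocities': [0.002, 0.0, 0.001, -0.0, -0.0, 0.001, 0.001], 'joint_torque': [-0.002, -94.983, 3.76, -46.351, 0.019, 0.01, 0.0], 'ee_pos': [0.213, -0.64, 0.248], 'tcp_rot': [[0.316, -0.949, -0.001], [-0.949, -0.316, 0.001], [-0.001, 0.0, -1.0]], 'contact_force': [0.775, -0.652, 0.873], 'torque': [-0.035, -0.015, 0.035], 'gripper_width': 0.086}
0.017
scene {'fx': 451.5613, 'fy': 451.5613, 'cx': 278.9387, 'cy': 204.323, 'R': [[0.5527, -0.8333, 0.011], [-0.3895, -0.27, -0.8806], [0.7367, 0.4824, -0.4738]], 't': [-0.5544, 0.139, 0.7665]}
top {'fx': 383.2394, 'fy': 383.2394, 'cx': 273.0181, 'cy': 207.1373, 'R': [[-0.0165, -0.9996, 0.0226], [-0.9905, 0.0133, -0.1371], [0.1368, -0.0246, -0.9903]], 't': [-0.3781, 0.4603, 0.8672]}
```

View pics/scene0.png

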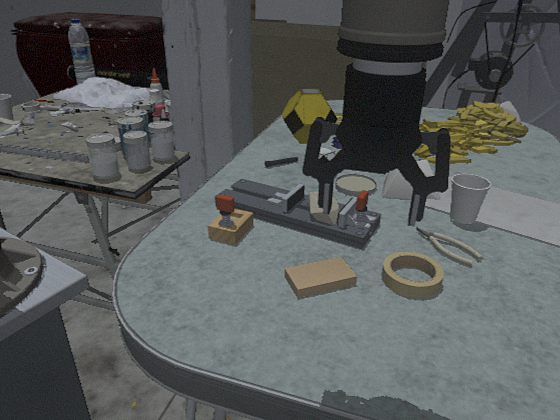

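View pics/top0.png

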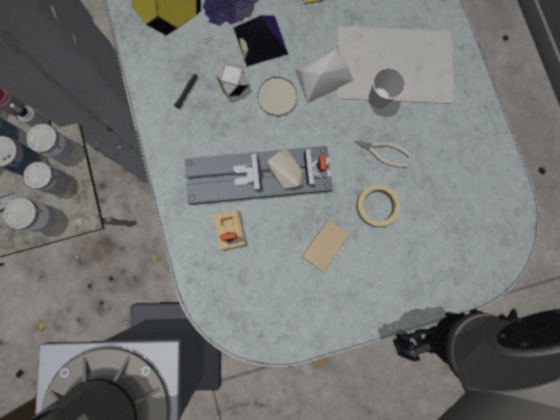

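The top view shows the plate at about cols 186–332, rows 148–203. Its free end is on the left, the jaw is near col 250 and the fence near col 312. The stand is near (229,230), with the stud in its lower slot. I'll zoom in next.

Run:
```python
import cv2
t=cv2.imread('pics/top0.png'); c=t[140:260,175:345]; cv2.imwrite('pics/top0z.png',cv2.resize(c,None,fx=4.7,fy=4.7,interpolation=cv2.INTER_CUBIC))
t=cv2.imread('pics/scene0.png'); c=t[170:260,200:390]; cv2.imwrite('pics/scene0z.png',cv2.resize(c,None,fx=4.2,fy=4.2,interpolation=cv2.INTER_CUBIC))
```

```text
(no output)
```

View pics/top0z.png

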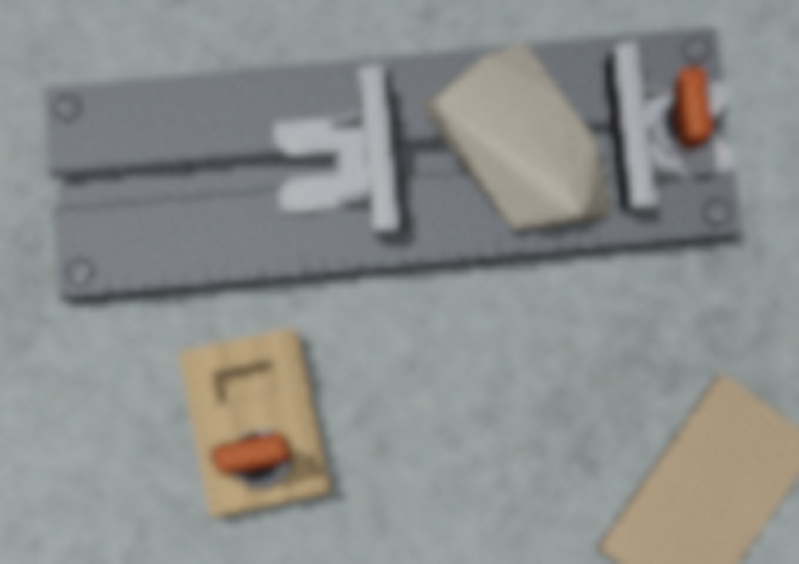

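View pics/scene0z.png

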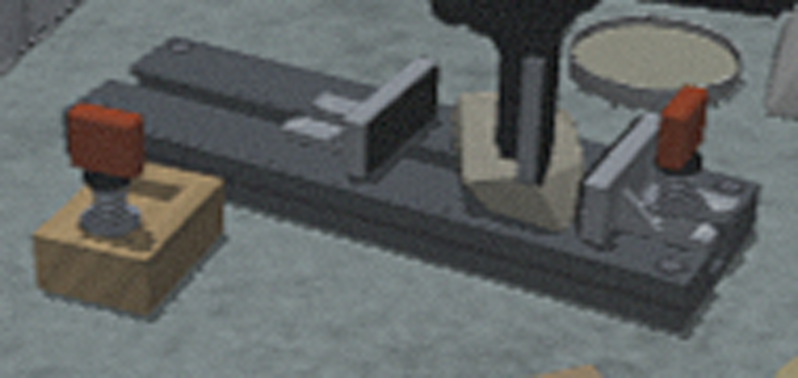

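```bash
cat > h.py <<'E'
import numpy as np, cv2
from station import status, optics, env
def ray(n,uv):
    c=optics.camera_info(n); R=np.array(c['R']);t=np.array(c['t'])
    d=R.T@np.array([(uv[0]-c['cx'])/c['fx'],(uv[1]-c['cy'])/c['fy'],1.]); o=-R.T@t
    return o,d/np.linalg.norm(d)
def onz(n,uv,z):
    o,d=ray(n,uv); return o+d*(z-o[2])/d[2]
def tri(uv1,uv2):
    A=np.zeros((3,3));b=np.zeros(3)
    os=[]
    for n,uv in(("top",uv1),("scene",uv2)):
        o,d=ray(n,uv);P=np.eye(3)-np.outer(d,d);A+=P;b+=P@o;os.append((o,d))
    X=np.linalg.solve(A,b)
    return X,[np.linalg.norm(np.cross(d,X-o)) for o,d in os]
def proj(n,X):
    c=optics.camera_info(n);q=np.array(c['R'])@np.asarray(X)+c['t'];return np.array([c['fx']*q[0]/q[2]+c['cx'],c['fy']*q[1]/q[2]+c['cy']])
def orange(im):
    h=cv2.cvtColor(im,cv2.COLOR_RGB2HSV)
    m=((h[...,0]<12)&(h[...,1]>150)&(h[...,2]>60)).astype(np.uint8)
    n,l,s,c=cv2.connectedComponentsWithStats(m)
    return [(np.round(c[i],2),s[i],np.argwhere(l==i)[:,::-1].astype(np.float32)) for i in range(1,n) if s[i,4]>20]
E
python3 - <<'E'
from h import *
for n in("top","scene"):
    im=cv2.imread(f'pics/{n}0.png')[:,:,::-1].copy()
    for c,s,p in orange(im): print(n,c,s,cv2.minAreaRect(p))
z=lambda u,v:((u+.5)/4.7-.5+175,(v+.5)/4.7-.5+140)
cs=[onz("top",z(*p),.026) for p in((47,90),(717,30),(740,238),(64,298))]
sc=[onz("top",z(*p),.026) for p in((67,107),(696,47),(717,212),(80,271))]
for c in cs+sc: print(np.round(c,4))
print([np.linalg.norm(cs[i]-cs[(i+1)%4]) for i in range(4)])
print("stand",[np.round(onz("top",z(*p),.03),4) for p in((182,351),(296,328),(330,490),(218,517))])
print("jaw foot tips",[np.round(onz("top",z(*p),.032),4) for p in((274,125),(277,208),)])
print("jaw face top",[np.round(onz("top",z(*p),.058),4) for p in((384,66),(399,228),)])
E
```

```text
top [321.79 162.6 ] [319 155   7  16  89] ((322.0, 162.5), (15.0, 6.0), 90.0)
top [228.23 236.24] [221 233  15   7  83] ((228.0, 236.0), (6.0, 14.0), 90.0)
scene [154.39  76.74] [151  68   9  15  54] ((155.65599060058594, 75.39200592041016), (7.870960235595703, 13.953065872192383), 10.30484676361084)
scene [362.75 194.35] [358 191  10   8  51] ((362.9878234863281, 194.3902587890625), (5.77842903137207, 10.30746841430664), 38.65980529785156)
scene [224.58 197.16] [216 195  18   6  57] ((224.6213836669922, 197.21096801757812), (17.106435775756836, 3.877458333969116), 8.746161460876465)
[ 0.5767 -0.1738  0.026 ]
[ 0.6051 -0.5201  0.026 ]
[ 0.4951 -0.5279  0.026 ]
[ 0.4686 -0.184   0.026 ]
[ 0.5676 -0.1841  0.026 ]
[ 0.5961 -0.5088  0.026 ]
[ 0.5088 -0.5166  0.026 ]
[ 0.4823 -0.1918  0.026 ]
[np.float64(0.34744406337370093), np.float64(0.11029102200708386), np.float64(0.3450004416321946), np.float64(0.10856710737153379)]
stand [array([ 0.4403, -0.244 ,  0.03  ]), array([ 0.4512, -0.3012,  0.03  ]), array([ 0.3697, -0.3177,  0.03  ]), array([ 0.3572, -0.2622,  0.03  ])]
jaw foot tips [array([ 0.5555, -0.2905,  0.032 ]), array([ 0.5124, -0.2919,  0.032 ])]
jaw face top [array([ 0.5785, -0.3474,  0.058 ]), array([ 0.4964, -0.3539,  0.058 ])]
```

Run:
```python
from h import *
for n,(a,b) in (("top",(228,236)),("scene",(225,203))):
    im=cv2.imread(f'pics/{n}0.png')[:,:,::-1].copy()
    h=cv2.cvtColor(im,cv2.COLOR_RGB2HSV)
    m=((h[...,0]<10)&(h[...,1]>130)&(h[...,2]>25)).astype(np.uint8)
    k,l,s,c=cv2.connectedComponentsWithStats(m)
    i=l[b,a]; print(n,s[i],c[i]); p=np.argwhere(l==i)[:,::-1].astype(np.float32); print(cv2.minAreaRect(p))
for z in(.06,.079,.091):
    X=[.385,-.2854,z]; print(proj("top",X),proj("scene",X))
```

```text
top [     0      0    560    420 235097] [279.49441294 209.509998  ]
((279.5, 209.5), (419.0, 559.0), 90.0)
scene [216 195  18  17 195] [224.60512821 202.27179487]
((224.5, 203.0), (16.0, 17.0), 90.0)
[229.80186033 236.73309286] [226.27171227 211.09394342]
[229.03730114 236.21258075] [225.83821593 202.52996395]
[228.53670538 235.87177501] [225.55980302 197.0297504 ]
```

```bash
python3 -m pendant '[[[-0.283,-0.276,0.04,0,0,-1.457,0.06],[-0.283,-0.276,0.04,0,0,-1.457,0.06],[-0.283,-0.276,0.04,0,0,-1.457,0.06],[-0.283,-0.276,0.04,0,0,-1.457,0.06],[-0.283,-0.276,0.04,0,0,-1.457,0.06],[-0.283,-0.276,0.04,0,0,-1.457,0.06],[-0.283,-0.276,0.04,0,0,-1.457,0.06],[-0.283,-0.276,0.04,0,0,-1.457,0.06],[-0.283,-0.276,0.04,0,0,-1.457,0.06],[-0.283,-0.276,0.04,0,0,-1.457,0.06],[-0.283,-0.276,0.07,0,0,-1.457,0.06],[-0.283,-0.276,0.07,0,0,-1.457,0.06],[-0.283,-0.276,0.07,0,0,-1.457,0.06],[-0.283,-0.276,0.07,0,0,-1.457,0.06],[-0.283,-0.276,0.07,0,0,-1.457,0.06],[-0.283,-0.276,0.07,0,0,-1.457,0.06]]]'
python3 - <<'E'
from h import *
s=status.get_state();print(np.round(s['joint_positions'],2),np.round(s['tcp_rot'],4).tolist())
for n in("top","scene"):
    im=optics.camera(n); cv2.imwrite(f"pics/{n}1.png",im[:,:,::-1])
t=cv2.imread('pics/top1.png')[140:280,160:345]; u=cv2.imread('pics/scene1.png')[120:260,180:365]
cv2.imwrite('pics/b1.png',np.vstack([cv2.resize(np.hstack([t,u]),None,fx=2.16,fy=2.16,interpolation=cv2.INTER_CUBIC)]))
E
```

```text
time_s: 1.7
ee_pos: [0.3859, -0.2844, 0.1786]
tcp_rot: [[0.979, 0.206, 0.0], [0.206, -0.979, 0.0], [0.0, -0.0, -1.0]]
contact_force: [-0.1, 0.1, 0.5]
gripper_width: 0.06
[ 0.81  0.21 -0.35  2.09  0.09  0.86  0.62] [[0.9785, 0.2062, 0.0003], [0.2062, -0.9785, 0.0004], [0.0004, -0.0004, -1.0]]
```

View pics/b1.png

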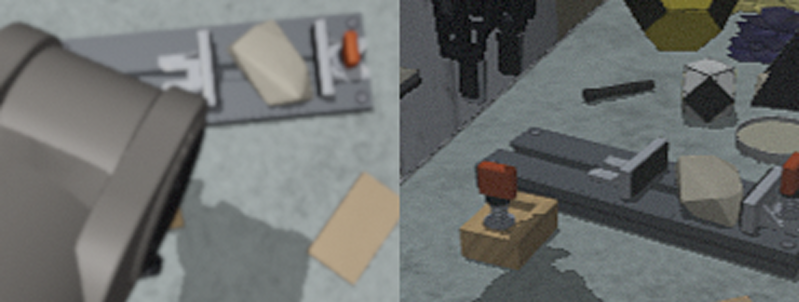

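```bash
python3 -m pendant '[[[-0.001,0,0.05,0,0,0,0.06],[-0.001,0,0.08,0,0,0,0.06],[-0.001,0,0.098,0,0,0,0.06],[-0.001,0,0.098,0,0,0,0.06],[-0.001,0,0.098,0,0,0,0.04],[-0.001,0,0.098,0,0,0,0.02],[-0.001,0,0.098,0,0,0,0.005],[-0.001,0,0.098,0,0,0,0.005],[-0.001,0,0.098,0,0,0,0.005],[-0.001,0,0.098,0,0,0,0.005]]]' 30
python3 - <<'E'
from h import *
for n in("scene",):
    im=optics.camera(n); cv2.imwrite(f"pics/{n}2.png",im[:,:,::-1])
u=cv2.imread('pics/scene2.png')[120:260,180:365]
cv2.imwrite('pics/b2.png',cv2.resize(u,None,fx=4,fy=4,interpolation=cv2.INTER_CUBIC))
E
```

```text
time_s: 2.8
ee_pos: [0.3856, -0.2848, 0.081]
tcp_rot: [[0.978, 0.206, 0.002], [0.206, -0.978, -0.0], [0.002, 0.001, -1.0]]
contact_force: [2.4, -0.0, 5.6]
gripper_width: 0.0133
```

View pics/b2.png

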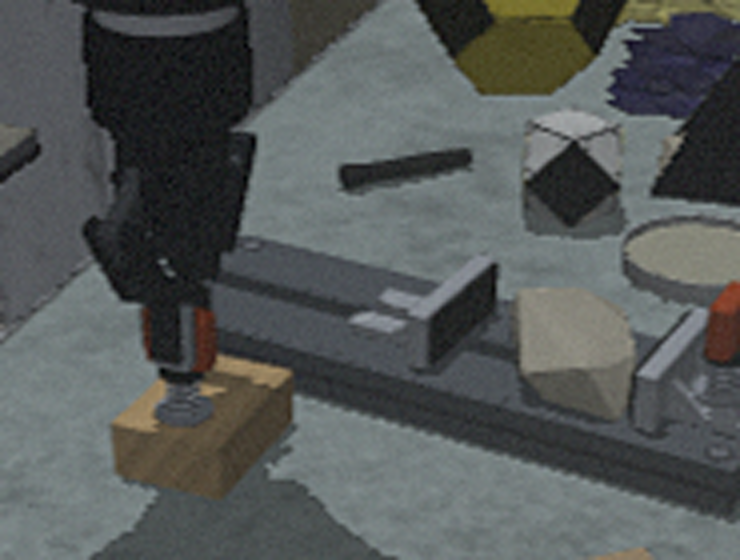

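```bash
python3 -m pendant '[[[0,0,0,0,0,0,0.0],[0,0,0,0,0,0,0.0],[0,0,-0.02,0,0,0,0.0],[0,0,-0.04,0,0,0,0.0],[0,0,-0.07,0,0,0,0.0],[0.03,-0.005,-0.08,0,0,0.03,0.0],[0.06,-0.01,-0.08,0,0,0.06,0.0],[0.09,-0.015,-0.08,0,0,0.09,0.0],[0.12,-0.02,-0.08,0,0,0.123,0.0],[0.151,-0.0234,-0.08,0,0,0.123,0],[0.151,-0.0234,-0.06,0,0,0.123,0],[0.151,-0.0234,-0.04,0,0,0.123,0],[0.151,-0.0234,-0.032,0,0,0.123,0],[0.151,-0.0234,-0.032,0,0,0.123,0],[0.151,-0.0234,-0.032,0,0,0.123,0]]]' 100
python3 - <<'E'
from h import *
for n in("top","scene"):
    im=optics.camera(n); cv2.imwrite(f"pics/{n}3.png",im[:,:,::-1])
t=cv2.imread('pics/top3.png')[130:240,150:345];u=cv2.imread('pics/scene3.png')[130:260,200:365]
cv2.imwrite('pics/t3.png',cv2.resize(t,None,fx=4,fy=4,interpolation=cv2.INTER_CUBIC))
cv2.imwrite('pics/s3.png',cv2.resize(u,None,fx=4.5,fy=4.5,interpolation=cv2.INTER_CUBIC))
E
```

```text
time_s: 4.35
ee_pos: [0.5284, -0.2309, 0.1136]
tcp_rot: [[0.996, 0.084, 0.002], [0.084, -0.996, -0.0], [0.002, 0.0, -1.0]]
contact_force: [-0.2, 0.1, -1.9]
gripper_width: 0.0123
```

View pics/s3.png

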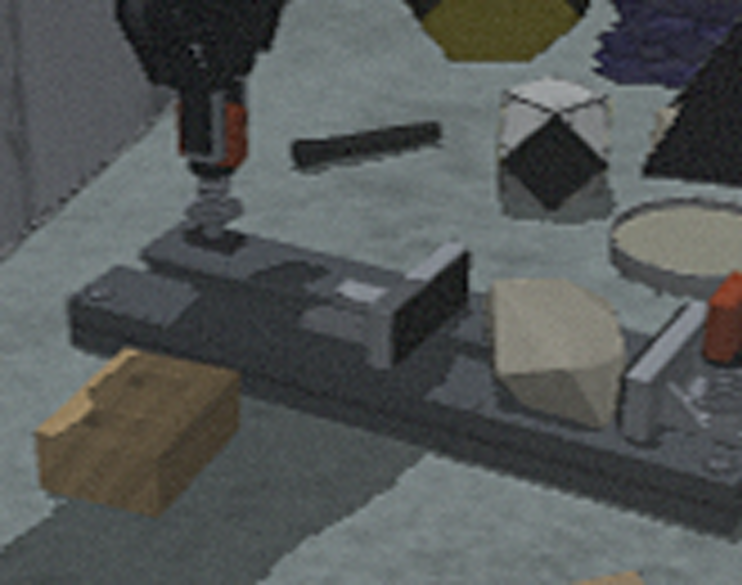

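View pics/t3.png

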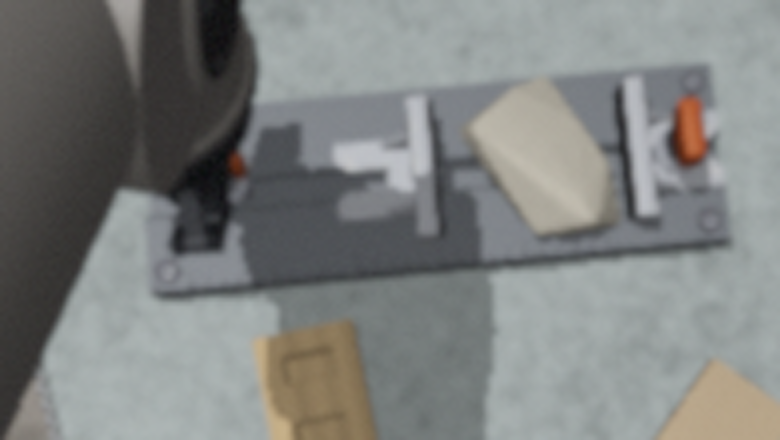

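Run:
```python
from h import *
im=cv2.cvtColor(cv2.imread('pics/top0.png'),cv2.COLOR_BGR2GRAY).astype(np.float32)
yaw=.0845; ex=np.array([np.cos(yaw),np.sin(yaw)]);ey=np.array([-np.sin(yaw),np.cos(yaw)]);C=np.array([.5387,-.3503])
def prof(y0,y1,xs,z=.026):
    out=[]
    for x in xs:
        uv=np.array([proj("top",[*(C+ex*x+ey*y),z]) for y in np.linspace(y0,y1,15)],np.float32)
        out.append(cv2.remap(im,uv[:,0],uv[:,1],cv2.INTER_CUBIC).mean())
    return np.array(out)
xs=np.arange(-.066,.067,.002)
A=[prof(*r,xs) for r in((.135,.16),(.10,.13),(.07,.09),(-.05,-.035),(-.12,-.10))]
for i,x in enumerate(xs): print(int(round(x*1000)),*[int(a[i]) for a in A])
```

```text
Traceback (most recent call last):
  File "h.py", line 17, in proj
    c=optics.camera_info(n);q=np.array(c['R'])@np.asarray(X)+c['t'];return np.array([c['fx']*q[0]/q[2]+c['cx'],c['fy']*q[1]/q[2]+c['cy']])
ValueError: time passes only in moves, steps and waits
```

```bash
python3 - <<'E'
s=open('h.py').read().replace("optics.camera_info(n)","CI[n]").replace("def ray","CI={n:optics.camera_info(n) for n in('top','scene')}\ndef ray",1)
open('h.py','w').write(s)
E
cat > prof.py <<'E'
from h import *
im=cv2.cvtColor(cv2.imread('pics/top0.png'),cv2.COLOR_BGR2GRAY).astype(np.float32)
yaw=.0845; ex=np.array([np.cos(yaw),np.sin(yaw)]);ey=np.array([-np.sin(yaw),np.cos(yaw)]);C=np.array([.5387,-.3503])
def prof(y0,y1,xs,z=.026):
    out=[]
    for x in xs:
        uv=np.array([proj("top",[*(C+ex*x+ey*y),z]) for y in np.linspace(y0,y1,15)],np.float32)
        out.append(cv2.remap(im,uv[:,0],uv[:,1],cv2.INTER_CUBIC).mean())
    return np.array(out)
xs=np.arange(-.066,.067,.002)
A=[prof(*r,xs) for r in((.135,.16),(.10,.13),(.07,.09),(-.05,-.035),(-.12,-.10))]
for i,x in enumerate(xs): print(int(round(x*1000)),*[int(a[i]) for a in A])
E
python3 prof.py
```

```text
-66 155 148 154 153 151
-64 148 136 145 142 143
-62 129 114 125 119 122
-60 98 89 96 89 92
-58 74 72 74 70 72
-56 81 83 83 81 80
-54 106 107 107 103 101
-52 120 121 121 114 111
-50 123 125 125 117 113
-48 123 126 126 118 113
-46 123 127 126 119 112
-44 124 127 126 119 106
-42 124 127 126 119 98
-40 124 127 126 119 92
-38 124 127 126 119 91
-36 125 127 126 119 92
-34 126 127 126 118 93
-32 127 127 126 117 95
-30 127 127 126 116 97
-28 127 126 126 116 97
-26 127 126 126 117 97
-24 127 126 125 117 96
-22 127 126 125 119 96
-20 127 126 125 122 97
-18 126 126 126 125 100
-16 126 126 125 125 102
-14 124 124 123 126 102
-12 118 118 117 127 101
-10 115 115 114 128 101
-8 118 118 118 131 104
-6 123 122 123 135 106
-4 125 124 124 139 106
-2 124 124 123 144 105
0 120 117 118 149 102
2 105 101 104 153 95
4 85 82 85 156 85
6 74 72 74 160 79
8 81 81 82 163 82
10 100 100 101 165 89
12 115 115 116 166 94
14 122 122 122 167 97
16 124 124 123 167 96
18 124 123 123 167 95
20 124 123 122 166 94
22 124 123 122 165 93
24 124 123 122 166 93
26 123 123 122 165 95
28 123 122 122 165 96
30 124 122 122 164 96
32 123 122 122 164 97
34 122 122 122 162 97
36 121 122 121 159 96
38 119 122 121 153 96
40 119 122 121 145 98
42 118 122 121 137 101
44 117 122 121 130 105
46 118 121 121 123 109
48 118 121 120 118 111
50 120 121 120 117 111
52 125 125 124 120 117
54 135 135 132 130 130
56 147 147 141 142 143
58 153 153 146 148 150
60 155 154 148 150 152
62 155 155 149 150 152
64 155 155 151 150 151
66 155 155 152 149 150
```

```bash
cat > ov.py <<'E'
from h import *
import sys
src,cam,x0,y0,x1,y1,f,out,hz=sys.argv[1:]; x0,y0,x1,y1=map(int,(x0,y0,x1,y1)); f=float(f)
im=cv2.imread(src)[y0:y1,x0:x1]; im=cv2.resize(im,None,fx=f,fy=f,interpolation=cv2.INTER_CUBIC); im=cv2.convertScaleAbs(im,alpha=1.5,beta=10)
def P(X): u=proj(cam,X); return tuple(int(round(v)) for v in ((u[0]-x0+.5)*f-.5,(u[1]-y0+.5)*f-.5))
yaw=.0845; ex=np.array([np.cos(yaw),np.sin(yaw),0]);ey=np.array([-np.sin(yaw),np.cos(yaw),0]);C=np.array([.5386,-.3503,0]);ez=np.array([0,0,1.])
def L(a,b,c): cv2.line(im,P(a),P(b),c,1)
def box(O,ex,ey,w,l,z,c):
    q=[O+ex*sx*w/2+ey*sy*l/2+ez*z for sx,sy in((-1,-1),(-1,1),(1,1),(1,-1))]
    for i in range(4): L(q[i],q[(i+1)%4],c)
box(C,ex,ey,.11,.35,.026,(0,255,0)); box(C,ex,ey,.021,.35,.026,(0,255,0))
s=status.get_state(); T=np.array(s['ee_pos']);R=np.array(s['tcp_rot'])
S=T-ez*float(hz); sx=R[:,0];sy=-R[:,1]
for z in(0,.007): box(S,sx,sy,.014,.028,z,(0,0,255))
for z in(.047,.078): box(S,sx,sy,.014,.036,z,(255,255,0))
cv2.imwrite(out,im); print(S)
E
python3 ov.py pics/scene3.png scene 210 130 300 215 8.5 pics/s3o.png 0.068
python3 ov.py pics/top3.png top 170 140 345 230 4.5 pics/t3o.png 0.068
```

```text
[ 0.5287438  -0.23105386  0.04608212]
[ 0.5287438  -0.23105386  0.04608212]
```

View pics/s3o.png

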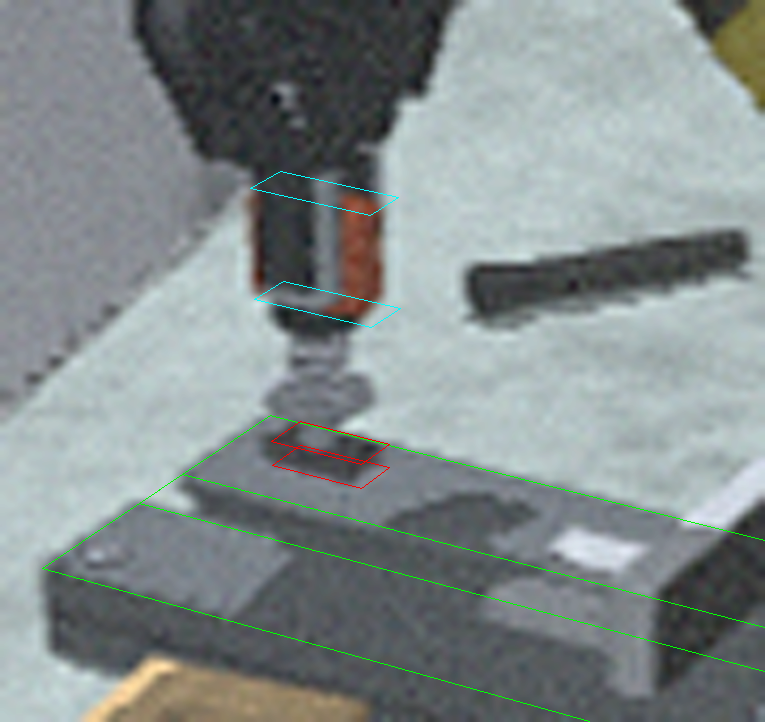

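View pics/t3o.png

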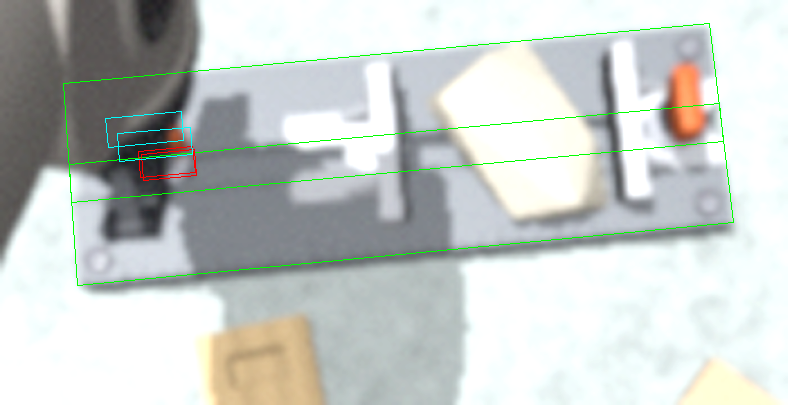

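```bash
python3 -m pendant '[[[0,0,0.008,0,0,0,0],[0,0,0.014,0,0,0,0],[0,0,0.017,0,0,0,0],[0,0,0.019,0,0,0,0],[0,0,0.021,0,0,0,0],[0,0,0.023,0,0,0,0],[0,0,0.023,0,0,0,0]]]'
```

```text
time_s: 5.15
ee_pos: [0.5287, -0.231, 0.0909]
tcp_rot: [[0.996, 0.084, 0.002], [0.084, -0.996, -0.001], [0.002, 0.001, -1.0]]
contact_force: [0.4, -0.1, -1.6]
gripper_width: 0.0122
```

```bash
python3 -m pendant '[[[0,0,0.002,0,0,0,0],[0,0,0.004,0,0,0,0],[0,0,0.006,0,0,0,0],[0,0,0.006,0,0,0,0],[0,0,0.006,0,0,0,0]]]'
python3 - <<'E'
from h import *
for n in("top","scene"):
    im=optics.camera(n); cv2.imwrite(f"pics/{n}4.png",im[:,:,::-1])
E
python3 ov.py pics/scene4.png scene 210 130 300 215 8.5 pics/s4o.png 0.068
```

```text
time_s: 5.65
ee_pos: [0.5287, -0.231, 0.0848]
tcp_rot: [[0.996, 0.084, 0.002], [0.084, -0.996, -0.001], [0.002, 0.001, -1.0]]
contact_force: [-0.6, 0.3, -0.9]
gripper_width: 0.0126
[ 0.52879115 -0.23101043  0.01692535]
```

View pics/s4o.png

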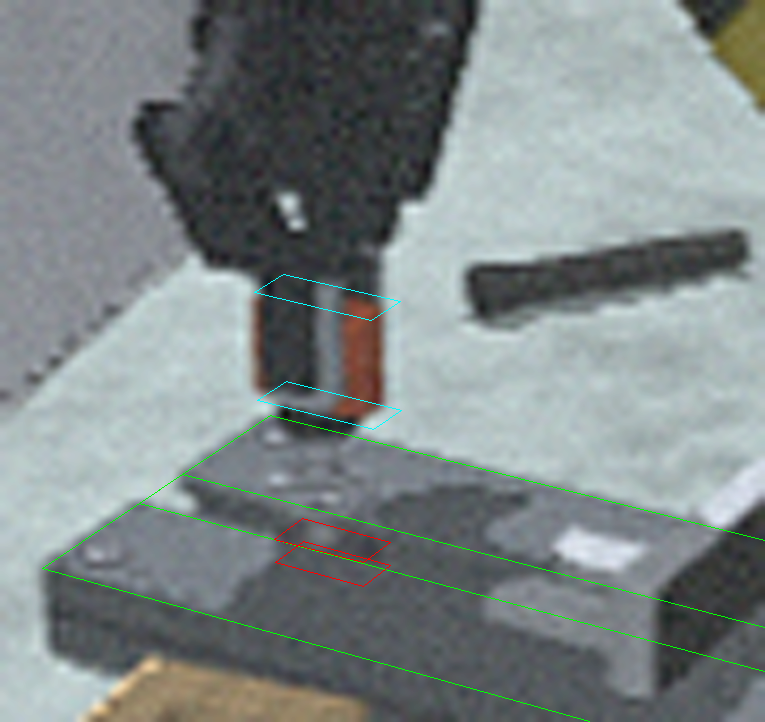

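```bash
python3 -m pendant '[[[0,0.01,0,0,0,0,0],[0,0.02,0,0,0,0,0],[0,0.03,0,0,0,0,0],[0,0.038,0,0,0,0,0],[0,0.044,0,0,0,0,0],[0,0.048,0,0,0,0,0],[0,0.048,0,0,0,0,0]]]'
python3 -m pendant '[[[0,0.003,0,0,0,0,0],[0,0.006,0,0,0,0,0],[0,0.009,0,0,0,0,0],[0,0.012,0,0,0,0,0],[0,0.012,0,0,0,0,0]]]'
python3 - <<'E'
from h import *
for n in("top","scene"):
    im=optics.camera(n); cv2.imwrite(f"pics/{n}5.png",im[:,:,::-1])
E
python3 ov.py pics/scene5.png scene 230 140 330 225 8 pics/s5o.png 0.068
```

```text
time_s: 6.45
ee_pos: [0.5328, -0.2794, 0.0849]
tcp_rot: [[0.996, 0.084, 0.002], [0.084, -0.996, -0.001], [0.002, 0.001, -1.0]]
contact_force: [0.5, -0.0, -1.0]
gripper_width: 0.0119
time_s: 6.95
ee_pos: [0.5337, -0.2919, 0.0849]
tcp_rot: [[0.997, 0.083, 0.002], [0.083, -0.997, -0.001], [0.002, 0.001, -1.0]]
contact_force: [0.2, -0.2, -0.6]
gripper_width: 0.0122
[ 0.53375527 -0.29135997  0.01688963]
```

View pics/s5o.png

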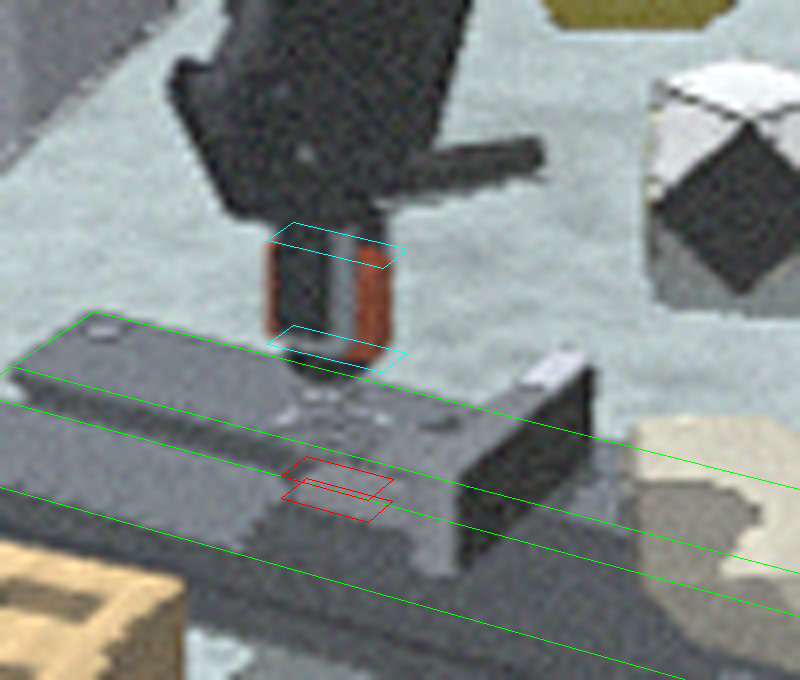

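```bash
python3 -m pendant '[[[0,0.004,0,0,0,0,0],[0,0.008,0,0,0,0,0],[0,0.012,0,0,0,0,0],[0,0.016,0,0,0,0,0],[0,0.018,0,0,0,0,0],[0,0.018,0,0,0,0,0]]]'
python3 -m pendant '[[[0,0.002,0,0,0,0,0],[0,0.004,0,0,0,0,0],[0,0.006,0,0,0,0,0],[0,0.008,0,0,0,0,0],[0,0.01,0,0,0,0,0],[0,0.01,0,0,0,0,0]]]'
```

```text
time_s: 7.65
ee_pos: [0.5352, -0.3097, 0.0848]
tcp_rot: [[0.997, 0.083, 0.002], [0.083, -0.997, -0.001], [0.002, 0.001, -1.0]]
contact_force: [-0.1, 1.0, -1.8]
gripper_width: 0.0123
time_s: 8.25
ee_pos: [0.5361, -0.3198, 0.0848]
tcp_rot: [[0.997, 0.083, 0.002], [0.083, -0.997, -0.001], [0.002, 0.001, -1.0]]
contact_force: [-0.9, -0.0, -1.7]
gripper_width: 0.0122
```

```bash
python3 -m pendant '[[[0,0.001,0,0,0,0,0],[0,0.002,0,0,0,0,0],[0,0.003,0,0,0,0,0],[0,0.004,0,0,0,0,0],[0,0.005,0,0,0,0,0],[0,0.005,0,0,0,0,0]]]'
python3 - <<'E'
from h import *
for n in("top","scene"):
    im=optics.camera(n); cv2.imwrite(f"pics/{n}6.png",im[:,:,::-1])
E
python3 ov.py pics/scene6.png scene 240 140 340 225 8 pics/s6o.png 0.068
python3 ov.py pics/top6.png top 170 140 345 230 4.5 pics/t6o.png 0.068
```

```text
time_s: 8.85
ee_pos: [0.5365, -0.3249, 0.0848]
tcp_rot: [[0.997, 0.083, 0.002], [0.083, -0.997, -0.001], [0.002, 0.001, -1.0]]
contact_force: [0.0, 2.7, -0.7]
gripper_width: 0.0123
[ 0.53647237 -0.32487422  0.01682949]
[ 0.53647237 -0.32487422  0.01682949]
```

View pics/s6o.png

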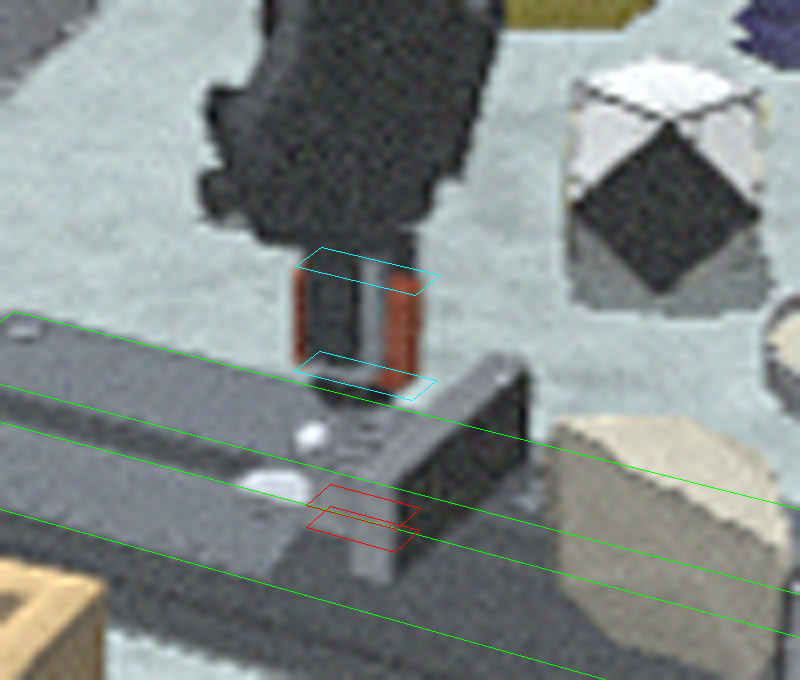

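View pics/t6o.png

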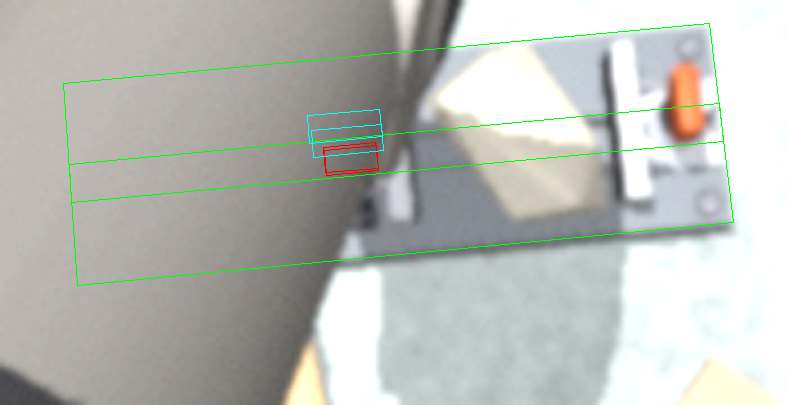

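```bash
python3 -m pendant '[[[0,0.002,0,0,0,0,0],[0,0.004,0,0,0,0,0],[0,0.006,0,0,0,0,0],[0,0.007,0,0,0,0,0],[0,0.008,0,0,0,0,0],[0,0.008,0,0,0,0,0]]]'
python3 -m pendant '[[[0,0.001,0,0,0,0,0],[0,0.002,0,0,0,0,0],[0,0.003,0,0,0,0,0],[0,0.004,0,0,0,0,0]]]'
```

```text
time_s: 9.55
ee_pos: [0.5371, -0.3331, 0.0848]
tcp_rot: [[0.997, 0.083, 0.002], [0.083, -0.997, -0.001], [0.002, 0.001, -1.0]]
contact_force: [0.1, 2.6, -0.8]
gripper_width: 0.012
time_s: 9.95
ee_pos: [0.5375, -0.337, 0.0848]
tcp_rot: [[0.997, 0.083, 0.002], [0.083, -0.997, -0.001], [0.002, 0.001, -1.0]]
contact_force: [-0.2, 3.0, -0.4]
gripper_width: 0.0123
```

```bash
python3 -m pendant '[[[0,0.001,0,0,0,0,0],[0,0.002,0,0,0,0,0],[0,0.003,0,0,0,0,0]]]'|sed -n '1,2p;4p'
python3 -m pendant '[[[0,0.001,0,0,0,0,0],[0,0.002,0,0,0,0,0]]]'|sed -n '1,2p;4p'
python3 -m pendant '[[[0,0.001,0,0,0,0,0],[0,0.002,0,0,0,0,0]]]'|sed -n '1,2p;4p'
python3 - <<'E'
from h import *
n="top"
im=optics.camera(n); cv2.imwrite(f"pics/{n}7.png",im[:,:,::-1])
E
python3 ov.py pics/top7.png top 170 140 345 230 4.5 pics/t7o.png 0.068
```

```text
time_s: 10.25
ee_pos: [0.5377, -0.3401, 0.0848]
contact_force: [-1.5, 3.2, -0.8]
time_s: 10.45
ee_pos: [0.5379, -0.3421, 0.0848]
contact_force: [0.8, 3.9, -1.0]
time_s: 10.65
ee_pos: [0.5381, -0.3442, 0.0848]
contact_force: [-0.9, 3.9, -1.6]
[ 0.5380793  -0.34441176  0.0167996 ]
```

View pics/t7o.png

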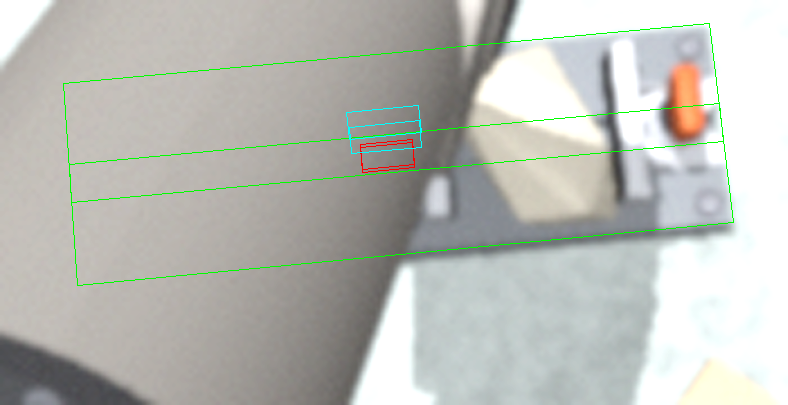

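```bash
python3 -m pendant '[[[0,0.001,0,0,0,0,0],[0,0.002,0,0,0,0,0]]]'|sed -n '2p;4p'
python3 -m pendant '[[[0,0.001,0,0,0,0,0],[0,0.002,0,0,0,0,0]]]'|sed -n '2p;4p'
python3 -m pendant '[[[0,0.001,0,0,0,0,0],[0,0.002,0,0,0,0,0]]]'|sed -n '2p;4p'
```

```text
ee_pos: [0.5383, -0.3465, 0.0848]
contact_force: [0.2, 4.2, -0.5]
ee_pos: [0.5385, -0.3482, 0.0848]
contact_force: [-0.7, 6.4, 0.8]
ee_pos: [0.5386, -0.35, 0.0848]
contact_force: [-1.0, 4.3, -1.1]
```

```bash
python3 - <<'E'
from h import *
for n in("top","scene"):
  im=optics.camera(n); cv2.imwrite(f"pics/{n}8.png",im[:,:,::-1])
E
python3 ov.py pics/top8.png top 170 140 345 230 4.5 pics/t8o.png 0.068
python3 ov.py pics/scene8.png scene 250 140 380 240 6 pics/s8o.png 0.068
```

```text
[ 0.53859548 -0.35028515  0.0167761 ]
[ 0.53859548 -0.35028515  0.0167761 ]
```

View pics/s8o.png

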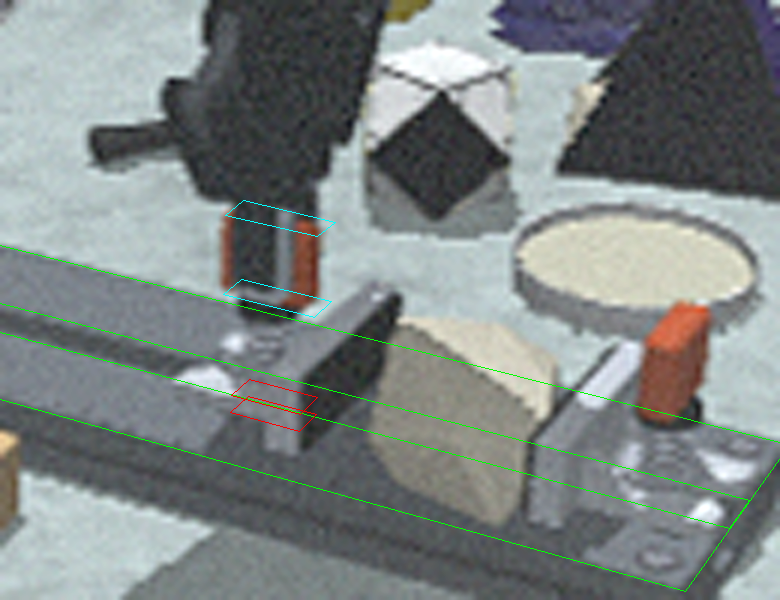

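View pics/t8o.png

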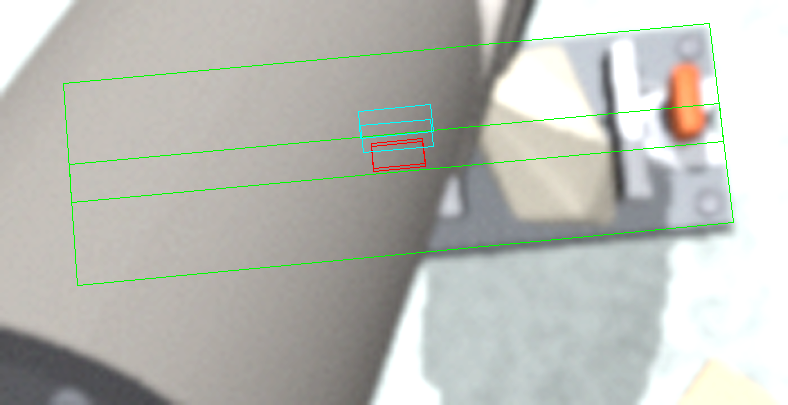

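```bash
python3 -m pendant '[[[0,0.001,0,0,0,0,0],[0,0.001,0,0,0,0,0]]]'|sed -n '2p;4p'
python3 -m pendant '[[[0,0.001,0,0,0,0,0],[0,0.001,0,0,0,0,0]]]'|sed -n '2p;4p'
```

```text
ee_pos: [0.5387, -0.3515, 0.0848]
contact_force: [-0.5, 3.8, -1.4]
ee_pos: [0.5387, -0.3528, 0.0848]
contact_force: [-0.5, 2.6, -1.2]
```

```bash
python3 -m pendant '[[[0,0.001,0,0,0,0,0],[0,0.001,0,0,0,0,0]]]'|sed -n '2p;4p'
python3 -m pendant '[[[0,0.001,0,0,0,0,0],[0,0.001,0,0,0,0,0]]]'|sed -n '2p;4p'
```

```text
ee_pos: [0.5388, -0.354, 0.0848]
contact_force: [0.3, 3.0, -0.8]
ee_pos: [0.539, -0.3552, 0.0849]
contact_force: [-0.1, 2.8, -1.3]
```

```bash
python3 - <<'E'
from h import *
for n in("top","scene"):
  im=optics.camera(n); cv2.imwrite(f"pics/{n}9.png",im[:,:,::-1])
E
python3 ov.py pics/top9.png top 240 140 345 230 7.5 pics/t9o.png 0.068
python3 ov.py pics/scene9.png scene 250 140 380 240 6 pics/s9o.png 0.068
```

```text
[ 0.53897293 -0.35515273  0.01684015]
[ 0.53897293 -0.35515273  0.01684015]
```

View pics/s9o.png

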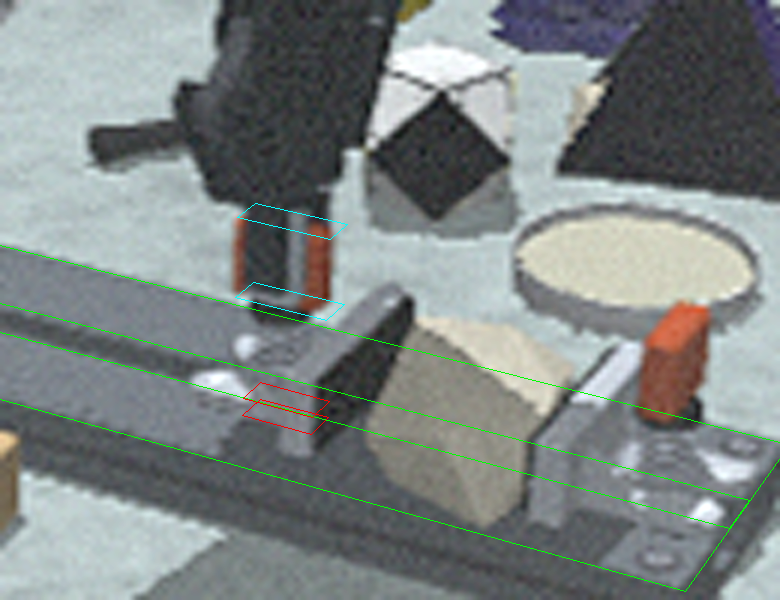

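View pics/t9o.png

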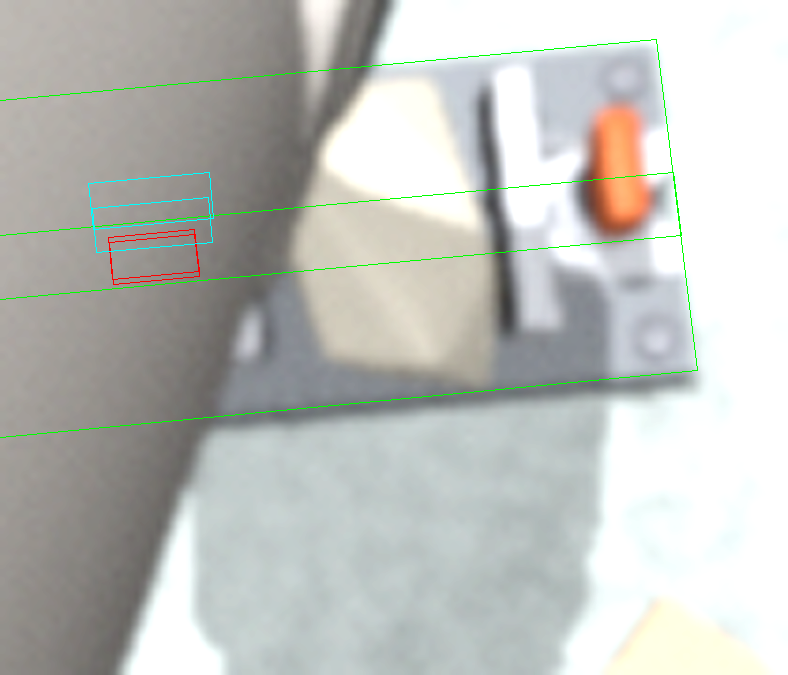

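```bash
python3 -m pendant '[[[0,0.001,0,0,0,0,0],[0,0.001,0,0,0,0,0]]]'|sed -n '2p;4p'
python3 -m pendant '[[[0,0.001,0,0,0,0,0],[0,0.001,0,0,0,0,0]]]'|sed -n '2p;4p'
```

```text
ee_pos: [0.539, -0.3563, 0.0848]
contact_force: [0.4, 1.4, -1.1]
ee_pos: [0.5391, -0.3574, 0.0848]
contact_force: [0.4, 3.2, -1.8]
```

```bash
python3 -m pendant '[[[0,0.001,0,0,0,0,0],[0,0.001,0,0,0,0,0]]]'|sed -n '2p;4p'
python3 -m pendant '[[[0,0.001,0,0,0,0,0],[0,0.001,0,0,0,0,0]]]'|sed -n '2p;4p'
```

```text
ee_pos: [0.5392, -0.3586, 0.0848]
contact_force: [0.4, 2.4, -1.8]
ee_pos: [0.5393, -0.3598, 0.0848]
contact_force: [-0.2, 2.9, -1.3]
```

```bash
python3 -m pendant '[[[0,0.001,0,0,0,0,0],[0,0.001,0,0,0,0,0]]]'|sed -n '2p;4p'
```

```text
ee_pos: [0.5394, -0.361, 0.0848]
contact_force: [0.8, 3.1, -2.2]
```

```bash
python3 -m pendant '[[[0,0.001,0,0,0,0,0],[0,0.002,0,0,0,0,0],[0,0.002,0,0,0,0,0]]]'|sed -n '2p;4p'
python3 - <<'E'
from h import *
for n in("top","scene"):
  im=optics.camera(n); cv2.imwrite(f"pics/{n}10.png",im[:,:,::-1])
E
python3 ov.py pics/top10.png top 240 140 345 230 7.5 pics/t10o.png 0.068
python3 ov.py pics/scene10.png scene 250 140 380 240 6 pics/s10o.png 0.068
```

```text
ee_pos: [0.5396, -0.3632, 0.0848]
contact_force: [-0.2, 2.1, -1.3]
[ 0.53954172 -0.36318093  0.01683036]
[ 0.53954172 -0.36318093  0.01683036]
```

View pics/s10o.png

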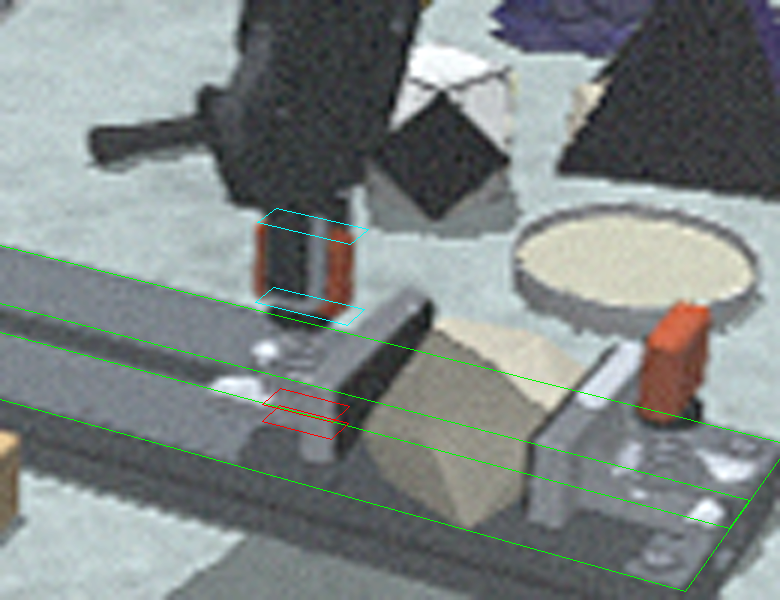

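View pics/t10o.png

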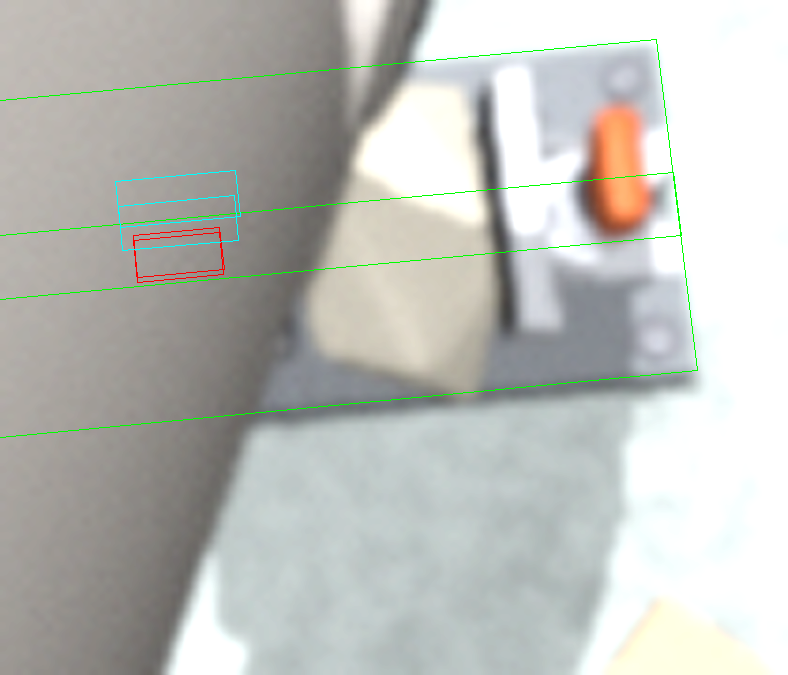

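```bash
python3 -m pendant '[[[0,0.001,0,0,0,0,0],[0,0.002,0,0,0,0,0],[0,0.002,0,0,0,0,0]]]'|sed -n '2p;4p'
python3 -m pendant '[[[0,0.001,0,0,0,0,0],[0,0.001,0,0,0,0,0]]]'|sed -n '2p;4p'
```

```text
ee_pos: [0.5397, -0.3653, 0.0848]
contact_force: [0.1, 2.3, -1.9]
ee_pos: [0.5398, -0.3665, 0.0848]
contact_force: [0.9, 2.2, -0.6]
```

```bash
python3 -m pendant '[[[0,0.001,0,0,0,0,0],[0,0.001,0,0,0,0,0]]]'|sed -n '2p;4p'
python3 -m pendant '[[[0,0.001,0,0,0,0,0],[0,0.001,0,0,0,0,0]]]'|sed -n '2p;4p'
```

```text
ee_pos: [0.5399, -0.3676, 0.0848]
contact_force: [-0.2, 3.1, -1.6]
ee_pos: [0.54, -0.3685, 0.0848]
contact_force: [0.8, 4.4, -0.9]
```

```bash
python3 -m pendant '[[[0,0.001,0,0,0,0,0],[0,0.001,0,0,0,0,0]]]'|sed -n '2p;4p'
```

```text
ee_pos: [0.5401, -0.3689, 0.0848]
contact_force: [0.0, 7.8, -0.5]
```

```bash
python3 -m pendant '[[[0,0.0005,0,0,0,0,0],[0,0.0005,0,0,0,0,0]]]'|sed -n '2p;4p'
python3 - <<'E'
from h import *
for n in("top","scene"):
  im=optics.camera(n); cv2.imwrite(f"pics/{n}11.png",im[:,:,::-1])
print(status.get_state()['contact_force'],status.get_state()['ee_pos'])
E
python3 ov.py pics/top11.png top 240 140 345 230 7.5 pics/t11o.png 0.068
python3 ov.py pics/scene11.png scene 250 140 380 240 6 pics/s11o.png 0.068
```

```text
ee_pos: [0.5401, -0.3689, 0.0847]
contact_force: [-1.5, 6.1, 0.6]
[-0.05688165  6.2869747   1.11247352] [ 0.54009515 -0.36892829  0.08475573]
[ 0.54009515 -0.36892829  0.01675573]
[ 0.54009515 -0.36892829  0.01675573]
```

View pics/s11o.png

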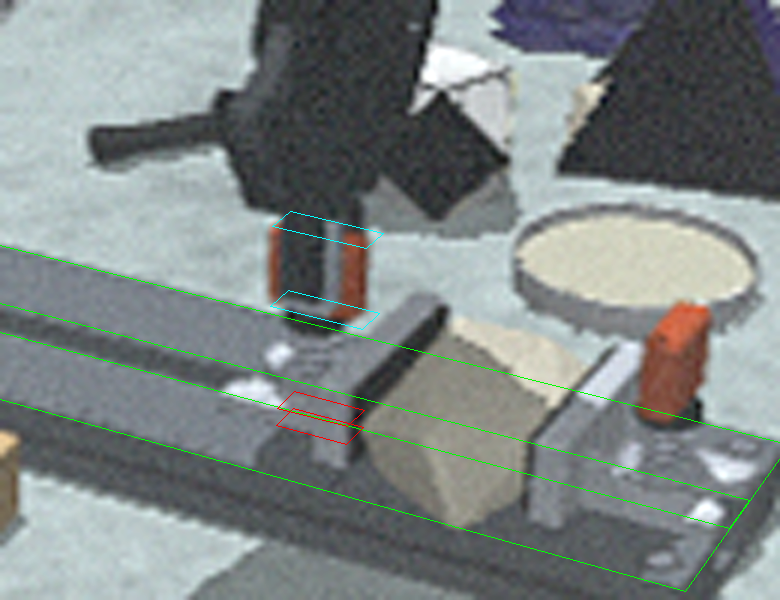

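View pics/t11o.png

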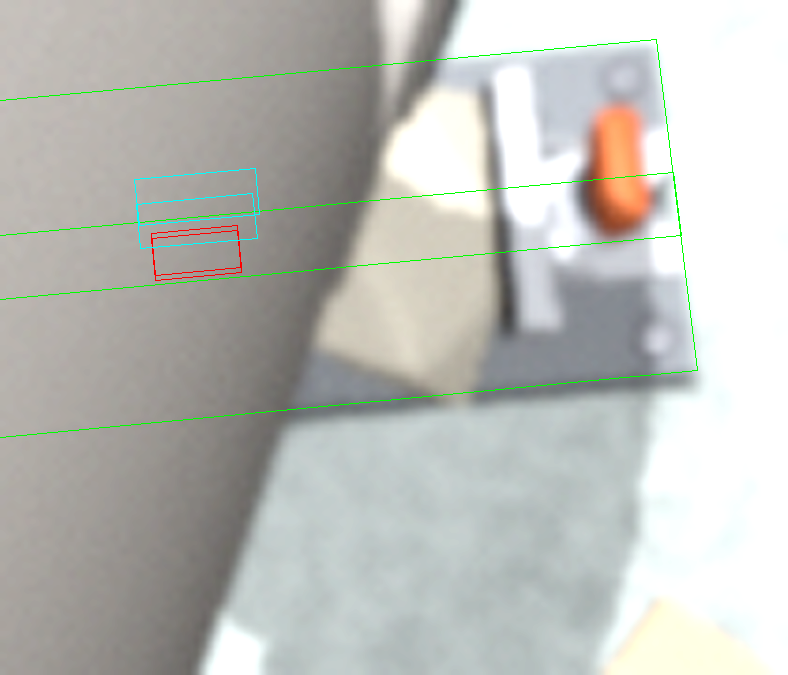

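Run:
```python
from h import *
im=cv2.imread('pics/scene11.png')[:,:,::-1].copy()
h=cv2.cvtColor(im,cv2.COLOR_RGB2HSV)
m=((h[...,0]<12)|(h[...,0]>174))&(h[...,1]>110)&(h[...,2]>25)
m[:,:285]=0;m[:,325:]=0
for r in range(175,198):
    c=np.where(m[r])[0]; print(r,c.min() if len(c) else None,c.max() if len(c) else None)
s=status.get_state(); T=np.array(s['ee_pos']);R=np.array(s['tcp_rot'])
print(R.tolist(), np.round(s['joint_positions'],2))
for o in (0,.004):
  for z in(.05,.06):
    S=T-[0,0,.068]; S=S+[0,0,z]; sy=-R[:,1]
    print(o,z,proj("scene",S+sy*o), proj("scene",S+sy*(o+.018)),proj("scene",S+sy*(o-.018)))
```

```text
175 None None
176 None None
177 296 296
178 295 296
179 295 310
180 308 310
181 307 310
182 295 310
183 295 310
184 295 310
185 295 310
186 295 310
187 295 310
188 295 310
189 307 310
190 307 310
191 306 309
192 305 308
193 None None
194 None None
195 None None
196 None None
197 None None
[[0.9966480034565819, 0.0817731965929442, 0.002429305452349249], [0.08177319137430855, -0.9966509593842711, 0.00010164090255451791], [0.002429481111227852, 9.735185706114173e-05, -0.9999970440677042]] [ 0.72  0.58 -0.3   1.76  0.22  0.83  0.4 ]
0 0.05 [303.66979129 189.87692724] [296.07935525 187.98730537] [311.38155595 191.79675361]
0 0.06 [303.84564522 185.61973024] [296.21626405 183.75441392] [311.59759058 187.51501243]
0.004 0.05 [301.97264397 189.45442626] [294.40878088 187.57141966] [309.65719657 191.36747824]
0.004 0.06 [302.13973819 185.20265104] [294.53719865 183.34389726] [309.86419311 187.09121205]
```

```bash
python3 -m pendant '[[[0,0.0008,0,0,0,0,0],[0,0.0008,0,0,0,0,0]]]'|sed -n '2p;4p'
python3 -m pendant '[[[0,0.0009,0,0,0,0,0],[0,0.0009,0,0,0,0,0]]]'|sed -n '2p;4p'
```

```text
ee_pos: [0.5402, -0.369, 0.0847]
contact_force: [-0.7, 6.9, 1.2]
ee_pos: [0.5402, -0.3691, 0.0847]
contact_force: [-1.0, 7.4, 2.4]
```

```bash
python3 -m pendant '[[[0,0.0008,0.001,0,0,0,0],[0,0.0008,0.002,0,0,0,0],[0,0.0008,0.002,0,0,0,0]]]'|sed -n '2p;4p'
python3 -m pendant '[[[0,0.0007,0.001,0,0,0,0],[0,0.0007,0.002,0,0,0,0],[0,0.0007,0.002,0,0,0,0]]]'|sed -n '2p;4p'
```

```text
ee_pos: [0.5404, -0.3691, 0.0829]
contact_force: [-1.0, 8.6, 4.1]
ee_pos: [0.5405, -0.3692, 0.0814]
contact_force: [-2.6, 9.5, 8.4]
```

```bash
python3 -m pendant '[[[-0.0002,0.0004,0.001,0,0,0,0],[-0.0002,0.0004,0.0018,0,0,0,0],[-0.0002,0.0004,0.0018,0,0,0,0]]]'|sed -n '2p;4p'
```

```text
ee_pos: [0.5406, -0.3691, 0.0804]
contact_force: [-3.6, 8.0, 10.7]
```

```bash
python3 -m pendant '[[[-0.0007,0.0003,0.001,0,0,0,0],[-0.0007,0.0003,0.0018,0,0,0,0],[-0.0007,0.0003,0.0018,0,0,0,0]]]'|sed -n '2,4p'
```

```text
ee_pos: [0.5405, -0.3691, 0.0797]
tcp_rot: [[0.996, 0.084, 0.002], [0.084, -0.996, 0.004], [0.002, -0.003, -1.0]]
contact_force: [-3.3, 7.9, 13.5]
```

```bash
python3 -m pendant '[[[-0.0007,0.0003,0.0013,0,0,0.12,0],[-0.0012,0.0002,0.0013,0,0,0.24,0],[-0.0017,0.0,0.0013,0,0,0.36,0],[-0.0017,0.0,0.0013,0,0,0.36,0]]]'|sed -n '2,5p'
```

```text
ee_pos: [0.5407, -0.3687, 0.0799]
tcp_rot: [[0.961, -0.276, 0.005], [-0.276, -0.961, 0.003], [0.004, -0.004, -1.0]]
contact_force: [3.2, 7.7, 10.5]
gripper_width: 0.0122
```

```bash
python3 -m pendant '[[[0.0001,0.0003,0.0018,0,0,0.05,0],[-0.0002,0.0003,0.0018,0,0,0.15,0],[-0.0006,0.0002,0.0018,0,0,0.27,0],[-0.001,0.0001,0.0018,0,0,0.38,0],[-0.001,0.0001,0.0018,0,0,0.38,0]]]'|sed -n '2,5p'
python3 - <<'E'
from h import *
for n in("top","scene"):
  im=optics.camera(n); cv2.imwrite(f"pics/{n}12.png",im[:,:,::-1])
print(status.get_state()['contact_force'],status.get_state()['torque'])
E
python3 ov.py pics/top12.png top 240 140 345 230 7.5 pics/t12o.png 0.068
python3 ov.py pics/scene12.png scene 260 150 340 215 9 pics/s12o.png 0.068
```

```text
ee_pos: [0.5412, -0.3681, 0.0795]
tcp_rot: [[0.788, -0.615, 0.008], [-0.615, -0.788, 0.002], [0.005, -0.006, -1.0]]
contact_force: [0.5, 7.3, 11.8]
gripper_width: 0.012
[ 1.22123437  7.67972407 12.39103483] [ 1.90514566 -0.16928745 -0.00426487]
[ 0.54117249 -0.36813433  0.01150921]
[ 0.54117249 -0.36813433  0.01150921]
```

View pics/s12o.png

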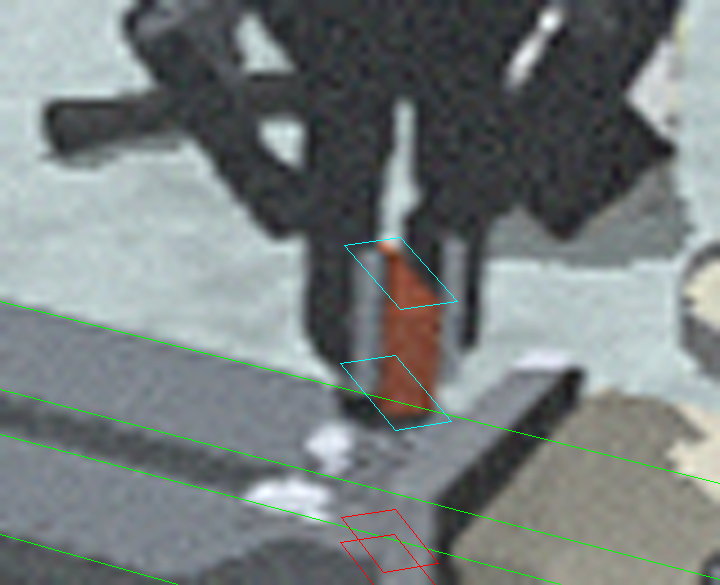

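```bash
python3 -m pendant '[[[0.0,0.0002,0.0018,0,0,0.08,0],[-0.0004,0.0002,0.0019,0,0,0.2,0],[-0.0008,0.0001,0.0019,0,0,0.32,0],[-0.0012,0,0.0019,0,0,0.42,0],[-0.0012,0,0.0019,0,0,0.42,0]]]'|sed -n '2,5p'
```

```text
ee_pos: [0.5406, -0.3674, 0.0788]
tcp_rot: [[0.469, -0.883, 0.008], [-0.883, -0.469, 0.002], [0.002, -0.008, -1.0]]
contact_force: [-4.4, 6.0, 14.9]
gripper_width: 0.0124
```

```bash
python3 -m pendant '[[[-0.0003,0.0007,0.0012,0,0,0.06,0],[-0.0007,0.0008,0.0013,0,0,0.18,0],[-0.0012,0.0007,0.0013,0,0,0.3,0],[-0.0017,0.0006,0.0013,0,0,0.41,0],[-0.0017,0.0006,0.0013,0,0,0.41,0]]]'|sed -n '2,5p'
```

```text
ee_pos: [0.5407, -0.3665, 0.0791]
tcp_rot: [[0.075, -0.997, 0.011], [-0.997, -0.075, 0.0], [0.001, -0.011, -1.0]]
contact_force: [0.8, 5.3, 13.1]
gripper_width: 0.0121
```

```bash
python3 -m pendant '[[[0,0,0.0002,0,0,0,0],[0,0,-0.0006,0,0,0,0],[0,0,-0.0012,0,0,0,0],[0,0,-0.0012,0,0,0,0]]]'|sed -n '2,5p'
python3 - <<'E'
from h import *
for n in("top","scene"):
  im=optics.camera(n); cv2.imwrite(f"pics/{n}13.png",im[:,:,::-1])
E
python3 ov.py pics/scene13.png scene 260 150 340 215 9 pics/s13o.png 0.068
python3 ov.py pics/top13.png top 240 140 345 230 7.5 pics/t13o.png 0.068
```

```text
ee_pos: [0.5408, -0.3665, 0.0811]
tcp_rot: [[0.075, -0.997, 0.011], [-0.997, -0.075, 0.0], [0.001, -0.011, -1.0]]
contact_force: [-2.1, 5.3, 9.4]
gripper_width: 0.0124
[ 0.54082945 -0.36651451  0.01302209]
[ 0.54082945 -0.36651451  0.01302209]
```

View pics/s13o.png

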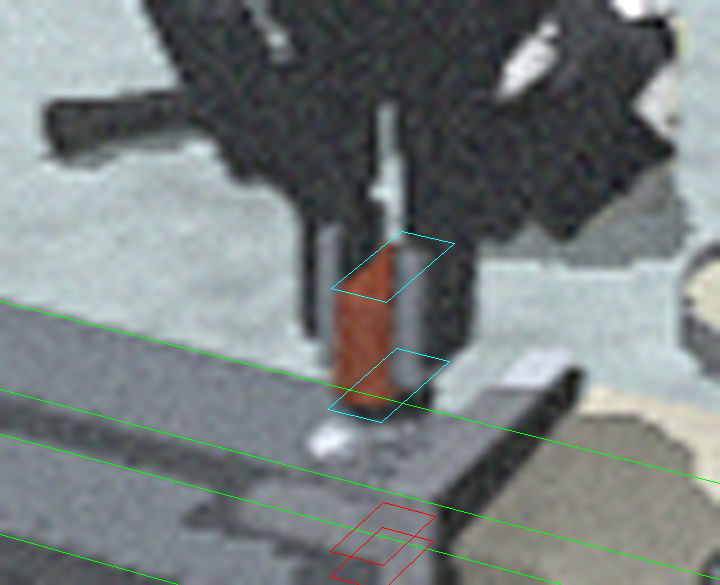

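View pics/t13o.png

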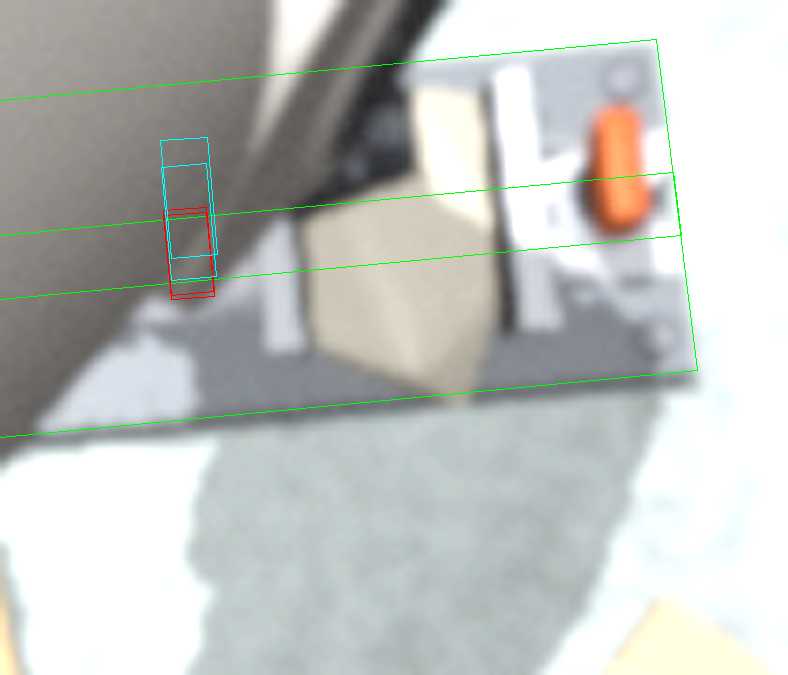

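```bash
python3 -m pendant '[[[0,0,-0.0005,0,0,0,0],[0,0,-0.001,0,0,0,0],[0,0,-0.001,0,0,0,0]]]'|sed -n '2,5p'
```

```text
ee_pos: [0.5407, -0.3664, 0.0816]
tcp_rot: [[0.075, -0.997, 0.011], [-0.997, -0.075, 0.0], [0.001, -0.011, -1.0]]
contact_force: [2.3, 2.7, -10.7]
gripper_width: 0.0122
```

```bash
python3 -m pendant '[[[0,0,-0.0005,0,0,0,0],[0,0,-0.001,0,0,0,0],[0,0,-0.001,0,0,0,0]]]'|sed -n '2,5p'
```

```text
ee_pos: [0.5407, -0.3663, 0.0817]
tcp_rot: [[0.075, -0.997, 0.01], [-0.997, -0.075, 0.0], [0.0, -0.01, -1.0]]
contact_force: [7.1, -1.3, -21.4]
gripper_width: 0.0121
```

```bash
python3 -m pendant '[[[0.0004,0.0004,0.0003,0,0,0,0],[0.0004,0.0004,0.0003,0,0,0,0],[0.0004,0.0004,0.0003,0,0,0,0]]]'|sed -n '2,5p'
```

```text
ee_pos: [0.5407, -0.3665, 0.0816]
tcp_rot: [[0.076, -0.997, 0.011], [-0.997, -0.076, 0.001], [0.0, -0.011, -1.0]]
contact_force: [2.8, 3.9, -7.6]
gripper_width: 0.0124
```

```bash
python3 -m pendant '[[[0.0006,0.0002,0.0003,0,0,0,0],[0.0006,0.0002,0.0003,0,0,0,0],[0.0006,0.0002,0.0003,0,0,0,0]]]'|sed -n '2,5p'
```

```text
ee_pos: [0.5407, -0.3666, 0.0815]
tcp_rot: [[0.076, -0.997, 0.011], [-0.997, -0.076, 0.001], [-0.0, -0.011, -1.0]]
contact_force: [1.1, 5.8, -3.8]
gripper_width: 0.0124
```

```bash
python3 -m pendant '[[[0,0,0,0,0,0,0.016],[0,0,0,0,0,0,0.022],[0,0,0,0,0,0,0.03],[0,0,0,0,0,0,0.034],[0,0,-0.01,0,0,0,0.034],[0,0,-0.03,0,0,0,0.034],[0,0,-0.06,0,0,0,0.034],[0,0,-0.1,0,0,0,0.034],[0,0,-0.13,0,0,0,0.034],[0,0,-0.13,0,0,0,0.034]]]'|sed -n '2,5p'
python3 -m pendant '[[[0,0.05,-0.05,0,0,0,0.034],[0,0.1,-0.05,0,0,0,0.034],[0,0.15,-0.05,0,0,0,0.034],[0,0.15,-0.05,0,0,0,0.034]]]'|sed -n '2,5p'
python3 - <<'E'
from h import *
for n in("top","scene"):
  im=optics.camera(n); cv2.imwrite(f"pics/{n}14.png",im[:,:,::-1])
E
python3 ov.py pics/scene14.png scene 250 140 380 240 6 pics/s14o.png 0.068
python3 ov.py pics/top14.png top 240 140 345 230 7.5 pics/t14o.png 0.068
```

```text
ee_pos: [0.5409, -0.3681, 0.2171]
tcp_rot: [[0.075, -0.997, 0.017], [-0.997, -0.076, -0.002], [0.004, -0.017, -1.0]]
contact_force: [0.0, -1.1, -1.1]
gripper_width: 0.0337
ee_pos: [0.3859, -0.3804, 0.2656]
tcp_rot: [[0.071, -0.997, 0.017], [-0.997, -0.072, -0.003], [0.004, -0.017, -1.0]]
contact_force: [0.1, -0.1, -0.2]
gripper_width: 0.034
[ 0.3877564  -0.38014622  0.19748855]
[ 0.3877564  -0.38014622  0.19748855]
```

View pics/s14o.png

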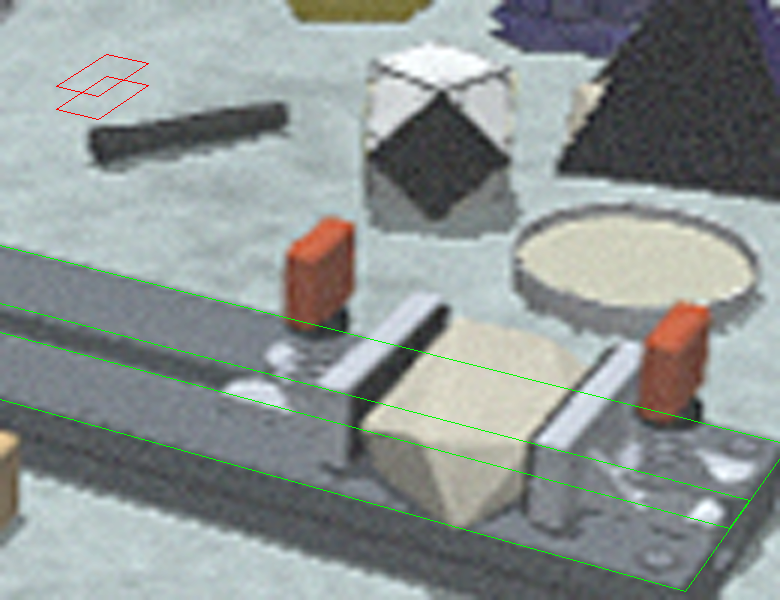

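View pics/t14o.png

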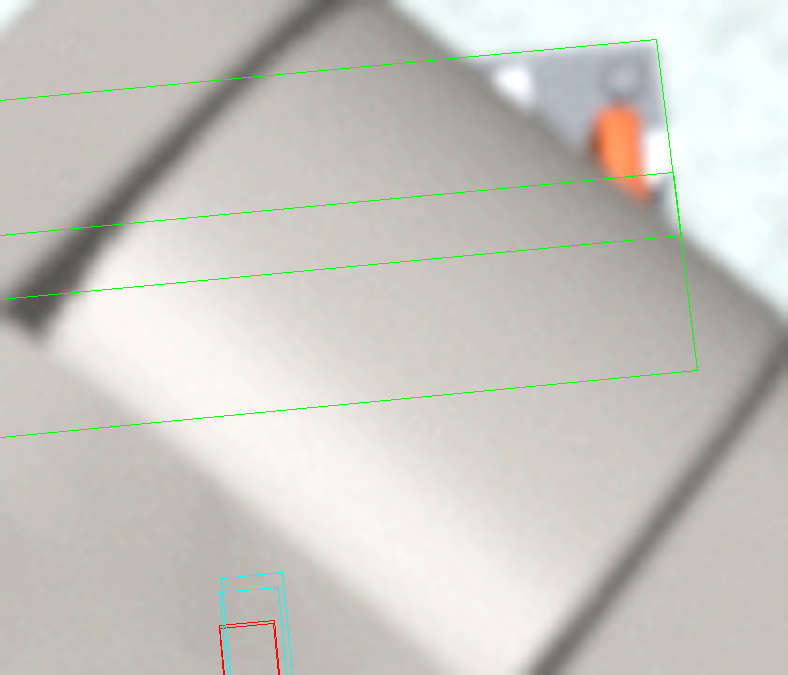

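```bash
python3 -m pendant '[[[0.05,0.04,0,0,0,0,0.034],[0.1,0.08,0,0,0,0,0.034],[0.15,0.12,0,0,0,0,0.034],[0.2,0.16,0,0,0,0,0.034],[0.245,0.185,0,0,0,0,0.034],[0.245,0.185,0,0,0,0,0.034],[0.245,0.185,0,0,0,0,0.034],[0.245,0.185,0,0,0,0,0.034]]]'|sed -n '1,5p'
python3 - <<'E'
from h import *
for n in("top","scene"):
  im=optics.camera(n); cv2.imwrite(f"pics/{n}15.png",im[:,:,::-1])
E
python3 ov.py pics/top15.png top 240 140 345 230 7.5 pics/t15o.png 0.068
```

```text
time_s: 22.7
ee_pos: [0.2201, -0.6392, 0.2623]
tcp_rot: [[0.07, -0.997, 0.017], [-0.998, -0.07, -0.003], [0.004, -0.017, -1.0]]
contact_force: [0.4, 0.2, -0.8]
gripper_width: 0.034
[ 0.22228778 -0.63716893  0.19472415]
```

View pics/t15o.png

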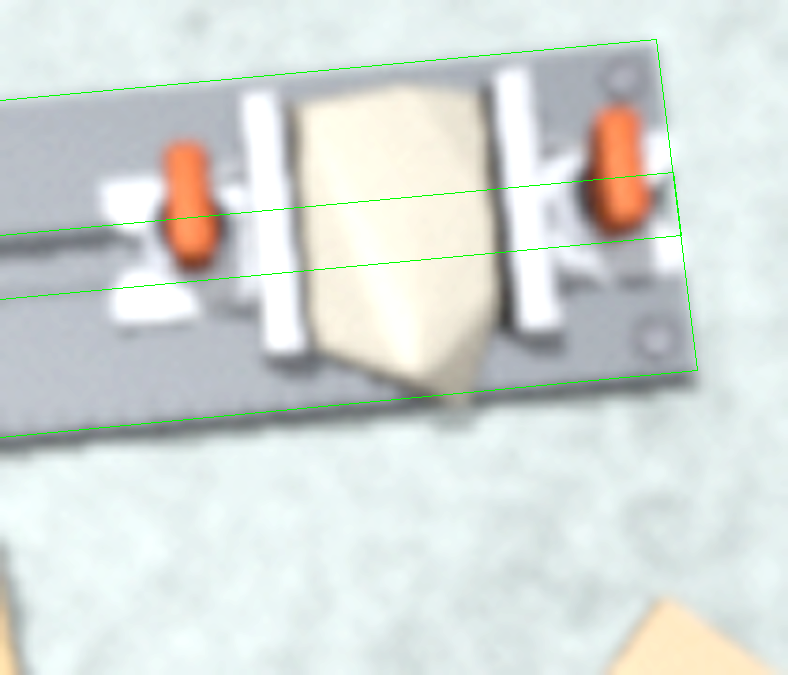

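Run:
```python
from h import *
im=cv2.imread('pics/top15.png')[:,:,::-1].copy()
yaw=.0845; ex=np.array([np.cos(yaw),np.sin(yaw)]);ey=np.array([-np.sin(yaw),np.cos(yaw)]);C=np.array([.5386,-.3503])
pc=lambda X:np.round([(X[:2]-C)@ex*1e3,(X[:2]-C)@ey*1e3],1)
for c,s,p in orange(im):
    r=cv2.minAreaRect(p); print(c,s[:4],r)
    for z in(.08,.09): print(pc(onz("top",c,z)))
f=lambda u,v:((u+.5)/7.5-.5+240,(v+.5)/7.5-.5+140)
# jaw upright top edges mid-row ; fence upright top
for nm,a in(("jawL",(251,220)),("jawR",(291,220)),("fL",(502,200)),("fR",(540,200))): print(nm,pc(onz("top",f(*a),.058)))
for nm,a in(("jtipU",(100,190)),("jtipL",(112,310))): print(nm,pc(onz("top",f(*a),.032)))
```

```text
[321.75 162.53] [319 155   7  16] ((322.0, 162.5), (15.0, 6.0), 90.0)
[  -1.1 -147. ]
[  -3.5 -145.2]
[264.92 167.51] [262 160   7  15] ((265.0, 167.0), (14.0, 6.0), 90.0)
[ -0.3 -16.7]
[ -2.8 -16.4]
jawL [ -0.1 -35.7]
jawR [ -1.3 -48.1]
fL [  -1.2 -114.3]
fR [  -2.3 -126.1]
jtipU [20.5 10.2]
jtipL [-18.8  10. ]
```

```bash
python3 -c "
from station import env; print(env.hand_in())"
```

```text
the job is handed in; nothing more can be done
None
```

I clamped the casting and handed the job in at about 23 s of the 70 s allowed. No verdict was reported.

**What I did:**
- I took the stud from the stand and dropped it into the slot with no contact force.
- I slid it into the jaw's notch and closed the jaw in 1–2 mm steps. The casting turned until it lay flush against the fence.
- I nipped it at about 7–9.5 N total push. Taking off the jaw's roughly 3 N of friction leaves about 4–6 N on the casting.
- I pressed the stud to about 12–16 N and turned it about 1.58 rad, then eased up and let go.

**Last checks:**
- **Lock:** after the turn, an upward pull of up to about 21 N moved the stud only about 0.1 mm, so the head is held under the lips.
- **Position:** the final top view puts the stud within about 1 mm of the notch point. It is upright and crosswise, like the fence's stud.
- **Casting:** it lies flat and flush between the two faces. The arm is well clear.

**Not confirmed or in disagreement:**
- I couldn't measure the jaw's force on the casting after letting go; I only saw that it was flush.
- My estimate of how far off-centre I had gripped the stud disagreed with its path during the turn by about 3 mm. Side forces up to about 4.4 N showed up then, and 7 N in the lock pull, though the stud ended up in the right place.

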